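# Pack the router accessories into their case inserts

### The arm

A 6-joint arm with a two-finger parallel gripper is mounted at the origin on the work surface. World frame = base frame: x ahead of the robot, y to its left, z up, the work surface at z = 0. Lengths are in m, angles in degrees, forces in N, time in s.
With the tool pointing down it reaches from about 0.35 to 0.875 m from the base axis. Payload 4.2 kg.
Tool frame: the origin (TCP) lies at the very end of the fingers, on their centre line; the grasp point (between the pads) lies 19 mm behind it; z points along the fingers, y is the line along which they close (so a half turn about z gives the same grasp; the last joint's range is limited). The gripper opens to 87 mm and grips with 3 to 60 N. Pads are 19 mm wide; open, the fingers measure 117 mm over their backs; the gripper's body (75 mm by 190 mm) begins 51 mm behind the grasp point.
Start: joints at [81.28, 22.042, 0.453, 0, -68.411, -14.817], TCP at [0.25, 0.573, 0.223] pointing down, gripper open.
Joint ranges: [-179.83, 179.83], [-69.29, 118.12], [-61.27, 80.66], [-181.25, 117.63], [-171.15, -9.14], [-177.46, 177.46]. Speed limits (degrees/s): [159.86, 159.86, 180, 180, 180, 180].

### API

Orientations are given as a 3x3 rotation matrix whose columns are the frame's x, y, z axes.
In Python, from plant import status, get_image, calibration, job gives the robot as it stands.
- The arm moves only by the shell command python3 -m handwheel 'ROWS' [FORCE]. ROWS is JSON, a list that holds one entry, the list of rows, each a list of 7 numbers: the shift along the tool's x, y, z in units of 50 mm (1.0 is 50 mm), then the turn, a rotation vector about the tool's x, y, z in units of 6 degrees (1.0 is 6 degrees), then the finger opening in mm, from 0 to 87. A call has 1 to 5 rows; each row is the pose to reach, as a shift and turn from the pose commanded when the call began, along the tool's axes at that moment; what a row does not reach only later rows make up. A row lasts 1/8 s, in which the tool goes at most 62.5 mm and 10.7 degrees, less where a joint would pass 70% of its speed; a pose out of reach is approached as far as the arm can. A call with a gripper value outside its range is refused whole. The fingers move at their own pace and stop on an object; FORCE is the grip in N (left out, the last holds). Time passes only in rows, so rows that repeat a pose let the fingers close. It gives the time, the measured TCP pose, the force, the opening and the grip force at its end, in the units of the state.
- status.get_state(): the state, without advancing time (a new reading comes with each control period).
- get_image(name): name is "scene" or "side" or "wrist"; returns the picture (420x560x3 uint8, red, green, blue); there is no depth.
- calibration(name): a dict with "vertical_fov" (degrees; the focal length in pixels is half the picture's height over the tangent of half this angle, whatever the lens; pixels are square), "cx", "cy" (the principal point, pixels), "k1" (the pictures are not rectified: a ray, as slopes to the right and down, at radius r is drawn at 1 + k1 r^2 times it, then the intrinsics apply), "origin" and "rotation" of the camera in the world. Camera axes: x right, y up, looking along -z (the intrinsics and any distortion apply to the point x, -y, -z); pixel columns grow to the right and rows downward; lengths in m; the calibration is good to about 2 mm. A picture is of the moment at which its call begins: read the wrist's pose just before it. calibration takes no time and is no camera call; for the wrist camera it gives the pose at the moment of the call.
- job.finish_job(): hands the job in; it is judged then, once.
The state is a dict: "t": time; "joints": joint angles; "dq": joint speeds; "joint_torque": joint torques, N m; "eef_pos": TCP position; "tcp_rot": TCP orientation; "ft_force": force on the tool from outside, world axes, zero at the start; "ft_torque": the same for the moment, N m; "grip_width": opening from 0.0 (shut) to 1.0 (fully open); "gripper_force": force on a finger pad.
Only numpy, scipy, OpenCV 4.12 (cv2) and the standard library are available. Lean on these libraries where they do the work, as an engineer would, in place of code of your own. Each camera call takes 0.05 s, during which the arm holds its last target. There are 200 camera calls.

### The job

Pack the four loose router accessories into the grey case inserts: put each one, right way up as it stands, flat on the orange floor of the recess that is made for it in shape and size. Put the red and black battery in last of all, when the other three are already in their recesses, and leave the little blue glue bottle standing where it is.

Things in the scene. Friction and masses are not known exactly. Their poses are not given: they have to be found in the camera images.
- battery: Loose. Tool battery pack, black lower body with a slightly smaller red top, 80 x 50 mm, 52 mm tall, about 0.36 kg. Stands upright. Origin: centre of its underside; x along the 80 mm side, y across the 50 mm width, z up.
- bit_case: Loose. Yellow hard-plastic router-bit case, 94 x 30 mm, 40 mm tall, about 0.15 kg, with a thin black seam around it. Origin: centre of its underside; x along the 94 mm side, y across the 30 mm width, z up.
- large_guide: Loose. Large template guide of grey steel: a round flange 64 mm across and 6 mm thick lies on the bench, and from it a round barrel 36 mm across rises to 40 mm. About 0.16 kg. Origin: centre of the underside of the flange; z up along the barrel.
- small_guide: Loose. Small template guide of yellow brass: a round flange 44 mm across and 6 mm thick lies on the bench, and from it a round barrel 22 mm across rises to 40 mm. About 0.07 kg. Origin: centre of the underside of the flange; z up along the barrel.
- battery_insert: Recess for the battery. Fixed to the bench. Grey moulded plastic insert of the router case, a block 120 x 90 mm, 16 mm tall, with one rectangular recess 96 x 66 mm in the middle, 12 mm deep, its floor orange and 4 mm above the bench. Origin: centre of the underside, on the bench; x along the long side of block and recess, z up. The battery goes in with its 80 mm side along x, either way round.
- bit_case_insert: Recess for the bit case. Fixed to the bench. Grey moulded plastic insert of the router case, a block 134 x 70 mm, 16 mm tall, with one rectangular recess 110 x 46 mm in the middle, 12 mm deep, its floor orange and 4 mm above the bench. Origin: centre of the underside, on the bench; x along the long side of block and recess, z up. The bit case goes in with its 94 mm side along x, either way round.
- large_guide_insert: Recess for the large steel guide. Fixed to the bench. Grey moulded plastic insert of the router case, a block 104 x 104 mm, 16 mm tall, with one round recess 80 mm across in the middle, 12 mm deep, its floor orange and 4 mm above the bench. Origin: centre of the underside, on the bench; z up.
- small_guide_insert: Recess for the small brass guide. Fixed to the bench. Grey moulded plastic insert of the router case, a block 84 x 84 mm, 16 mm tall, with one round recess 60 mm across in the middle, 12 mm deep, its floor orange and 4 mm above the bench. Origin: centre of the underside, on the bench; z up.
- glue_bottle: Loose bystander among the things, to be left standing where it is. Small blue bottle with a white cap, 30 mm across, 75 mm tall. Origin: centre of its underside; z up.

How it is judged:
By the outcome, as a careful person would: the job done as asked, in the order asked, and still so for the second after the job is handed in, with the robot touching nothing.
It also fails if it takes over 115 s, if anything falls off the work surface, if the arm or the gripper's body presses on something with over 40 N, if the wrist force passes 120 N, or if a joint passes its speed limit or range.

## Working session

There is one attempt and no reset: what is moved stays moved. The work goes in short steps, Python scripts to look and compute and a shell command to move; the robot and the scene stay as the last step left them, time stands still between calls to the robot, and variables do not carry over. Pictures are saved under pics/ and viewed, at most 14 in all, crops included, and the job is handed in when it is done.

```bash
ls; mkdir -p pics
python3 - <<'E'
from plant import status,get_image,calibration
import cv2
s=status.get_state();print(s['t'],s['eef_pos'],s['tcp_rot'],s['grip_width'])
a=get_image('scene');b=get_image('side')
cv2.imwrite('pics/scene.png',a[:,:,::-1]);cv2.imwrite('pics/side.png',b[:,:,::-1])
for n in('scene','side','wrist'):print(n,calibration(n))
E
```

```text
pics
0.0 [0.24933772 0.57246754 0.22146195] [[ 9.16725278e-01 -3.99517360e-01 -8.02596963e-04]
 [-3.99518161e-01 -9.16723094e-01 -2.00194663e-03]
 [ 6.40532631e-05  2.15588715e-03 -9.99997674e-01]] 0.997210946193935
scene {'vertical_fov': 54.21775097463474, 'cx': 280.0405540945284, 'cy': 210.0521102342481, 'k1': -0.027185061617196686, 'origin': array([ 0.93572934, -0.3993332 ,  0.71507681]), 'rotation': array([[ 0.70932267, -0.53838965,  0.45497026],
       [ 0.70487096,  0.53785453, -0.4624602 ],
       [ 0.00427597,  0.64872883,  0.76100764]])}
side {'vertical_fov': 48.59312155977878, 'cx': 286.2216717016064, 'cy': 209.92620008619187, 'k1': -0.16404167504948886, 'origin': array([0.25712217, 0.59701546, 0.73700989]), 'rotation': array([[-0.90864922,  0.29536621, -0.29515316],
       [-0.41744723, -0.65901669,  0.62564751],
       [-0.00971573,  0.69170499,  0.72211481]])}
wrist {'vertical_fov': 69.42853157884593, 'cx': 277.488408421121, 'cy': 211.7575584533439, 'k1': -0.022620148973047715, 'origin': array([0.32097763, 0.54185359, 0.38462204]), 'rotation': array([[-0.3988479 ,  0.87962646,  0.25918651],
       [-0.91701612, -0.38299627, -0.11133414],
       [ 0.00133501, -0.2820836 ,  0.9593889 ]])}
```

View pics/scene.png

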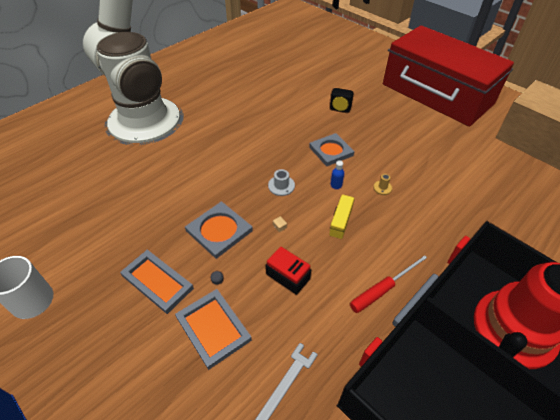

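View pics/side.png

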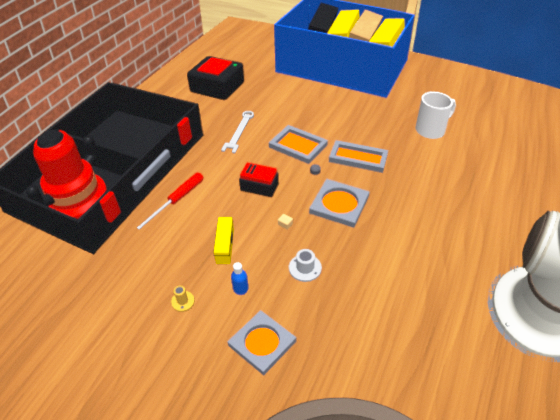

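The scene view shows the inserts at (332,149), (219,229), (157,280) and (213,328). It shows the steel guide at (281,182), brass (384,183), bit case (342,216), battery (289,268) and glue bottle (337,176). In the side view the same things are at (262,341), (340,202), (359,156), (298,143); (305,263), (181,297), (224,240), (259,179) and (240,280).

```bash
cat > h.py <<'E'
import numpy as np,cv2
from plant import status,get_image,calibration
def K(c):
    f=210/np.tan(np.radians(c['vertical_fov']/2)); return np.array([[f,0,c['cx']],[0,f,c['cy']],[0,0,1.]])
def cast(c,uv,z):
    uv=np.atleast_2d(np.array(uv,float))
    n=cv2.undistortPoints(uv[:,None,:],K(c),np.array([c['k1'],0,0,0.]))[:,0]
    d=np.c_[n[:,0],-n[:,1],-np.ones(len(n))]@np.asarray(c['rotation']).T
    o=np.asarray(c['origin']); return o+d*((z-o[2])/d[:,2])[:,None]
def proj(c,P):
    p=(np.atleast_2d(P)-c['origin'])@np.asarray(c['rotation'])
    p=p*[1,-1,-1]
    return cv2.projectPoints(p[:,None,:],np.zeros(3),np.zeros(3),K(c),np.array([c['k1'],0,0,0.]))[0][:,0]
def blob(m,seed):
    n,l,st,ce=cv2.connectedComponentsWithStats(m.astype(np.uint8))
    ys,xs=np.nonzero(m); i=np.argmin((xs-seed[0])**2+(ys-seed[1])**2)
    b=(l==l[ys[i],xs[i]]).astype(np.uint8)
    return max(cv2.findContours(b,cv2.RETR_EXTERNAL,cv2.CHAIN_APPROX_NONE)[0],key=cv2.contourArea)[:,0].astype(float)
def masks(im):
    h=cv2.cvtColor(im,cv2.COLOR_RGB2HSV).astype(int);H,S,V=h[...,0],h[...,1],h[...,2]
    return dict(orange=(H>8)&(H<=19)&(S>235)&(V>200),yellow=(H>22)&(H<36)&(S>170)&(V>90),red=((H<6)|(H>174))&(S>190)&(V>90),
      grey=(S<75)&(V>70)&(V<215),blue=(H>108)&(H<130)&(S>150))
E
python3 - <<'E'
from h import *
it={'small_ins':('orange',(332,149),(262,341),.010),'large_ins':('orange',(219,229),(340,202),.010),'bit_ins':('orange',(157,280),(359,156),.010),'bat_ins':('orange',(213,328),(298,143),.010),
'bit':('yellow',(342,216),(224,240),.025),'bat':('red',(289,262),(259,174),.045),'glue':('blue',(337,180),(240,283),.03)}
c={n:calibration(n) for n in('scene','side')};m={n:masks(cv2.imread(f'pics/{n}.png')[:,:,::-1]) for n in c}
for k,(col,a,b,z) in it.items():
    for n,s in(('scene',a),('side',b)):
        p=blob(m[n][col],s); w=cast(c[n],p,z)[:,:2].astype(np.float32); r=cv2.minAreaRect(w)
        print(k,n,'ctr',np.round(r[0],3),'size',np.round(r[1],3),'ang',round(r[2]),len(p))
for k,a,b,z in(('large',(281,175),(306,255),.04),('small',(385,176),(181,290),.04)):
    print(k,cast(c['scene'],a,z).round(3),cast(c['side'],b,z).round(3))
E
```

```text
Traceback (most recent call last):
  File "h.py", line 16, in blob
    ys,xs=np.nonzero(m); i=np.argmin((xs-seed[0])**2+(ys-seed[1])**2)
                           ~~~~~~~~~^^^^^^^^^^^^^^^^^^^^^^^^^^^^^^^^^
ValueError: attempt to get argmin of an empty sequence
```

```bash
cat > m1.py <<'E'
from h import *
it={'small_ins':('orange',(332,149),(262,341),.010),'large_ins':('orange',(219,229),(340,202),.010),'bit_ins':('orange',(157,280),(359,156),.010),'bat_ins':('orange',(213,328),(298,143),.010),
'bit':('yellow',(342,216),(224,240),.025),'bat':('red',(289,262),(259,174),.045),'glue':('blue',(337,180),(240,283),.03)}
c={n:calibration(n) for n in('scene','side')};im={n:cv2.imread(f'pics/{n}.png')[:,:,::-1].copy() for n in c};m={n:masks(im[n]) for n in c}
for k,(col,a,b,z) in it.items():
    for n,s in(('scene',a),('side',b)):
        print(k,n,'hsv',cv2.cvtColor(im[n],cv2.COLOR_RGB2HSV)[s[1],s[0]],end=' ')
        if not m[n][col].any(): print(); continue
        p=blob(m[n][col],s); w=cast(c[n],p,z)[:,:2].astype(np.float32); r=cv2.minAreaRect(w)
        print('ctr',np.round(r[0],3),'size',np.round(r[1],3),'ang',round(r[2]),len(p))
for k,a,b,z in(('large',(281,175),(306,255),.04),('small',(385,176),(181,290),.04)):
    print(k,cast(c['scene'],a,z).round(3),cast(c['side'],b,z).round(3))
s=status.get_state();print(proj(c['scene'],s['eef_pos']),proj(c['side'],s['eef_pos']),proj(c['scene'],[0,0,0.]))
E
sed -i 's/(S>235)/(S>225)/' h.py; python3 m1.py
```

```text
small_ins scene hsv [ 12 210 227] 
small_ins side hsv [ 19 255 255] ctr [0.463 0.269] size [0.054 0.05 ] ang 25 81
large_ins scene hsv [ 12 210 227] 
large_ins side hsv [ 18 255 255] ctr [ 0.458 -0.105] size [0.073 0.059] ang 24 76
bit_ins scene hsv [ 12 205 230] 
bit_ins side hsv [ 19 255 255] ctr [ 0.47  -0.275] size [0.104 0.027] ang 7 94
bat_ins scene hsv [ 12 202 234] 
bat_ins side hsv [ 18 255 255] ctr [ 0.626 -0.257] size [0.049 0.082] ang 81 73
bit scene hsv [ 27 185 239] ctr [0.628 0.105] size [0.032 0.122] ang 26 100
bit side hsv [ 30 255 255] ctr [0.63  0.105] size [0.035 0.121] ang 25 118
bat scene hsv [  0 214 216] ctr [ 0.642 -0.078] size [0.075 0.05 ] ang 7 92
bat side hsv [  1 255 254] ctr [ 0.645 -0.081] size [0.076 0.055] ang 7 87
glue scene hsv [111 223  95] ctr [0.551 0.18 ] size [0.026 0.063] ang 31 49
glue side hsv [109 224 171] ctr [0.547 0.187] size [0.025 0.049] ang 33 96
large [[0.458 0.089 0.04 ]] [[0.458 0.086 0.04 ]]
small [[0.632 0.258 0.04 ]] [[0.632 0.253 0.04 ]]
[[350.2192296    5.27814925]] [[309.61751385 569.75761778]] [[143.73573711 119.95918367]]
```

```bash
python3 -m handwheel '[[[0.5,0.4,-0.1,0,0,-0.5,87],[1.4,1.1,-0.3,0,0,-1.4,87],[2.4,1.9,-0.5,0,0,-2.4,87],[3.4,2.7,-0.8,0,0,-3.3,87],[4.4,3.5,-1.0,0,0,-3.92,87]]]'
cat > st.py <<'E'
from h import *
import sys
# usage: st.py x y z [yaw_deg of tool x in world]: prints shift units from measured pose
s=status.get_state();p=np.array(s['eef_pos']);R=np.array(s['tcp_rot'])
print('t',s['t'],'pos',p.round(4),'yaw',np.degrees(np.arctan2(R[1,0],R[0,0])).round(2),'tilt',R[:,2].round(4),'w',round(87*s['grip_width'],1),'gf',s['gripper_force'],'ft',np.round(s['ft_force'],1),'q6',round(s['joints'][5],1))
a=list(map(float,sys.argv[1:]))
if a:
    from scipy.spatial.transform import Rotation as Ro
    print('shift',(R.T@(np.array(a[:3])-p)/.05).round(3))
    if len(a)>3:
        y=np.radians(a[3]);c,sn=np.cos(y),np.sin(y);T=np.array([[c,sn,0],[sn,-c,0],[0,0,-1]])
        print('turn',(np.degrees(Ro.from_matrix(R.T@T).as_rotvec())/6).round(3))
E
python3 st.py 0.55 0.02 0.30 0
```

```text
t: 0.72
eef_pos: [0.3782, 0.3297, 0.2717]
tcp_rot: [[1.0, 0.003, 0.0], [0.003, -1.0, 0.0], [0.0, -0.0, -1.0]]
ft_force: [0.3, 0.8, 0.4]
grip_width: 0.997
gripper_force: 0.0
t 0.725 pos [0.3782 0.3297 0.2717] yaw 0.15 tilt [ 1.e-04  2.e-04 -1.e+00] w 86.8 gf 0.0 ft [0.3 0.8 0.4] q6 30.5
shift [ 3.419  6.204 -0.567]
turn [-0.001 -0.001  0.025]
```

```bash
python3 -m handwheel '[[[0.6,1.0,-0.1,0,0,0,87],[1.1,2.0,-0.2,0,0,0,87],[1.6,3.0,-0.3,0,0,0,87],[2.1,4.0,-0.4,0,0,0,87],[2.6,5.0,-0.5,0,0,0,87]]]' >/dev/null; python3 -m handwheel '[[[0.4,0.7,0,0,0,0,87],[0.7,1.1,0,0,0,0,87],[0.7,1.1,0,0,0,0,87],[0.7,1.1,0,0,0,0,87]]]'
python3 - <<'E'
from h import *
s=status.get_state();c=calibration('wrist');a=get_image('wrist')
np.save('w1.npy',c,allow_pickle=True);cv2.imwrite('pics/w1.png',a[:,:,::-1]);print(s['t'],s['eef_pos'],s['dq'])
E
```

```text
t: 1.85
eef_pos: [0.5422, 0.0268, 0.2959]
tcp_rot: [[1.0, -0.0, -0.001], [-0.0, -1.0, 0.0], [-0.001, -0.0, -1.0]]
ft_force: [0.6, -0.2, 1.2]
grip_width: 0.998
gripper_force: 0.0
1.85 [0.54220149 0.02678619 0.29590495] [ 0.93835418 -0.48065263 -0.06283446  0.06473601  0.10267717  0.07879143]
```

View pics/w1.png

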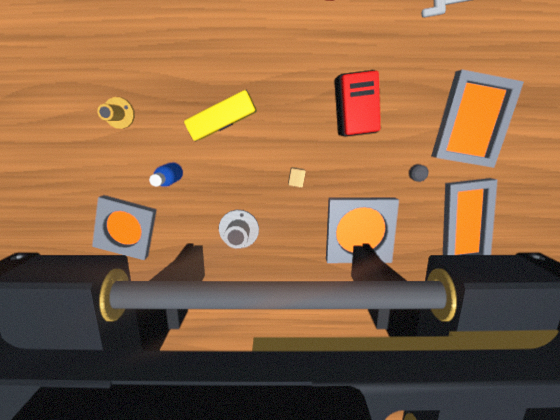

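Wrist view: brass guide at (115,112), bit case (220,115), battery (358,103), battery insert (477,117), bit insert (469,220), large insert (361,230), steel guide (238,230), small insert (125,227) and glue (165,175). Up in the picture is world +x.

```bash
python3 - <<'E'
from h import *
c=np.load('w1.npy',allow_pickle=True).item();im=cv2.imread('pics/w1.png')[:,:,::-1].copy()
h=cv2.cvtColor(im,cv2.COLOR_RGB2HSV)
for s in((125,227),(361,230),(477,117),(469,220),(100,225),(335,230),(457,90),(118,118),(103,113),(255,225),(238,232),(220,115),(20,100),(358,103)):print(s,h[s[1],s[0]],end=' ')
print()
m=masks(im)
H,S,V=[h[...,i].astype(int) for i in range(3)]
o=(H>8)&(H<=20)&(S>225)&(V>235); g=(S<90)&(V>70)&(V<235)
br=(H>15)&(H<32)&(S>130)
def rep(k,p,z):
    w=cast(c,p,z)[:,:2].astype(np.float32);r=cv2.minAreaRect(w);e=cv2.minEnclosingCircle(w)
    print(k,'rect',np.round(r[0],4),np.round(r[1],4),round(r[2],1),'| circ',np.round(e[0],4),round(2*e[1],4))
for k,s in(('small_ins',(125,227)),('large_ins',(361,230)),('bat_ins',(477,117)),('bit_ins',(469,220))):
    rep(k+' orange',blob(o,s),.010)
    rep(k+' block',blob(o|g,s),.016)
rep('bit',blob(m['yellow'],(220,115)),.04)
rep('bat',blob(m['red'],(358,103)),.052)
rep('large fl',blob(g,(238,232)),.006)
cv2.imwrite('pics/mask.png',np.hstack([(g*255)[:260],(m['yellow']*255)[:260]]).astype(np.uint8))
b=blob(m['yellow'],(115,112));rep('small fl',b,.006)
E
python3 - <<'E'
import cv2
a=cv2.imread('pics/w1.png');cv2.imwrite('pics/w1c.png',cv2.resize(a[60:270,70:270],None,fx=3,fy=2.8,interpolation=cv2.INTER_CUBIC))
E
```

```text
(125, 227) [ 15 227 249] (361, 230) [ 17 190 253] (477, 117) [ 15 218 250] (469, 220) [ 15 214 251] (100, 225) [112  28 166] (335, 230) [111  25 200] (457, 90) [109  32 176] (118, 118) [ 20 158 121] (103, 113) [110  21 108] (255, 225) [130   4 209] (238, 232) [  0  21 109] (220, 115) [ 29 196 253] (20, 100) [ 14 160 188] (358, 103) [  0 188 251] 
small_ins orange rect [0.46   0.2749] [0.051  0.0373] 22.8 | circ [0.4611 0.2723] 0.0513
small_ins block rect [0.4621 0.2716] [0.0503 0.0368] 22.8 | circ [0.4632 0.269 ] 0.0506
large_ins orange rect [ 0.4306 -0.2654] [0. 0.] 0.0 | circ [ 0.4306 -0.2654] 0.0002
large_ins block rect [ 0.4578 -0.103 ] [0.1075 0.1072] 0.2 | circ [ 0.4585 -0.103 ] 0.1492
bat_ins orange rect [ 0.6225 -0.2637] [0. 0.] 0.0 | circ [ 0.6225 -0.2637] 0.0002
bat_ins block rect [ 0.6224 -0.2598] [0. 0.] 0.0 | circ [ 0.6224 -0.2598] 0.0002
bit_ins orange rect [ 0.4763 -0.2671] [0. 0.] 0.0 | circ [ 0.4763 -0.2671] 0.0002
bit_ins block rect [ 0.4782 -0.2631] [0. 0.] 0.0 | circ [ 0.4782 -0.2631] 0.0002
bit rect [0.6291 0.104 ] [0.0307 0.0945] 24.7 | circ [0.6296 0.1039] 0.0967
bat rect [ 0.6442 -0.079 ] [0.0737 0.0463] 7.2 | circ [ 0.6445 -0.0791] 0.0829
large fl rect [0.4576 0.0889] [0.0639 0.0624] 0.0 | circ [0.4576 0.0882] 0.0667
small fl rect [0.6298 0.1102] [0.0332 0.1021] 24.7 | circ [0.6304 0.1102] 0.1045
```

View pics/w1c.png

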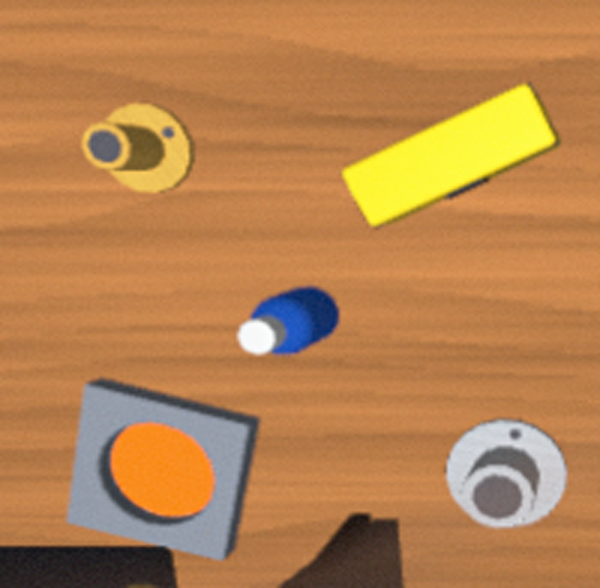

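The crop shows the brass barrel top at about (105.3,112.1) full-frame, its flange centre at about (118.8,112.7), and the small insert's light top face with darker side walls.

Run:
```python
from h import *
c=np.load('w1.npy',allow_pickle=True).item();im=cv2.imread('pics/w1.png')[:,:,::-1].copy()
h=cv2.cvtColor(im,cv2.COLOR_RGB2HSV);H,S,V=[h[...,i].astype(int) for i in range(3)]
o=(H>8)&(H<=20)&(S>175)&(V>235); g=(S<90)&(V>125)&(V<235)&(H>90)
g[248:]=0
def rep(k,p,z):
    w=cast(c,p,z)[:,:2].astype(np.float32);r=cv2.minAreaRect(w);e=cv2.minEnclosingCircle(w)
    print(k,'rect',np.round(r[0],4),np.round(r[1],4),round(r[2],1),'| circ',np.round(e[0],4),round(2*e[1],4))
for k,s,q in(('small_ins',(125,227),(101,225)),('large_ins',(361,230),(335,230)),('bat_ins',(477,117),(457,90)),('bit_ins',(469,220),(450,220))):
    rep(k+' orange',blob(o,s),.010)
    if k!='large_ins':rep(k+' top',blob(g,q),.016)
print('small barrel',cast(c,(105.3,112.1),.04),'flange',cast(c,(118.8,112.7),.006))
print('large barrel',cast(c,(70+498/3,60+494/2.8),.04))
```

```text
small_ins orange rect [0.4615 0.27  ] [0.0518 0.052 ] 0.0 | circ [0.4616 0.2698] 0.057
small_ins top rect [0.4615 0.2698] [0.0838 0.084 ] 74.0 | circ [0.4615 0.27  ] 0.1164
large_ins orange rect [ 0.4596 -0.1031] [0.0672 0.0752] 8.8 | circ [ 0.459  -0.1028] 0.0766
bat_ins orange rect [ 0.6247 -0.2563] [0.0578 0.0932] 80.9 | circ [ 0.625  -0.2566] 0.1081
bat_ins top rect [ 0.6249 -0.2569] [0.0899 0.1195] 81.1 | circ [ 0.6251 -0.2566] 0.1467
bit_ins orange rect [ 0.4704 -0.2736] [0.1038 0.0378] 6.9 | circ [ 0.4707 -0.2734] 0.1085
bit_ins top rect [ 0.482  -0.2721] [0.1102 0.0697] 6.9 | circ [ 0.4814 -0.2723] 0.1283
small barrel [[0.63439906 0.25531765 0.04      ]] flange [[0.63457352 0.25439132 0.006     ]]
large barrel [[0.45875477 0.08822734 0.04      ]]
```

```bash
sed -i "s/'q6',round(s\['joints'\]\[5\],1)/'q',np.round(s['joints'])/" st.py; python3 st.py 0.458 0.0883 0.017 0
```

```text
t 1.9 pos [0.5422 0.0271 0.2961] yaw 0.03 tilt [-6.e-04  1.e-04 -1.e+00] w 87.1 gf 0.0 ft [ 0.7 -0.9  0.4] q [ 20.  11.  -4.  -0. -75.  70.]
shift [-1.679 -1.225  5.583]
turn [-0.001  0.005  0.005]
```

```bash
python3 -m handwheel '[[[-0.5,-0.4,0.6,0,0,0,87],[-1.1,-0.8,1.6,0,0,0,87],[-1.68,-1.22,2.6,0,0,0,87],[-1.68,-1.22,3.5,0,0,0,87],[-1.68,-1.22,4.0,0,0,0,87]]]' >/dev/null;python3 -m handwheel '[[[0,0,0,0,0,0,87],[0,0,0,0,0,0,87]]]' >/dev/null; python3 st.py 0.458 0.0883 0.017 0
```

```text
t 2.775 pos [0.4595 0.0884 0.0975] yaw 0.06 tilt [ 2.2e-03  9.0e-04 -1.0e+00] w 87.1 gf 0.0 ft [ 0.4  0.1 -0.2] q [ 31.  15. -31.   0. -44.  59.]
shift [-0.033  0.003  1.611]
turn [-0.008 -0.021  0.01 ]
```

```bash
python3 -m handwheel '[[[-0.02,0,0.5,0,0,0,87],[-0.02,0,1.1,0,0,0,87],[-0.02,0,1.5,0,0,0,87],[-0.02,0,1.6,0,0,0,87],[-0.02,0,1.6,0,0,0,87]]]' ; python3 -m handwheel '[[[0,0,0,0,0,0,34],[0,0,0,0,0,0,30],[0,0,0,0,0,0,30],[0,0,0,0,0,0,30],[0,0,0,0,0,0,30]]]' 20; python3 st.py 0.458 0.0883 0.017 0
```

```text
t: 3.4
eef_pos: [0.4586, 0.088, 0.0173]
tcp_rot: [[1.0, -0.0, 0.002], [-0.0, -1.0, 0.001], [0.002, -0.001, -1.0]]
ft_force: [0.3, -0.2, -0.5]
grip_width: 0.996
gripper_force: 0.0
t: 4.03
eef_pos: [0.4577, 0.0875, 0.0163]
tcp_rot: [[1.0, -0.0, -0.0], [-0.0, -1.0, -0.0], [-0.0, 0.0, -1.0]]
ft_force: [-0.1, -1.0, -0.5]
grip_width: 0.516
gripper_force: 0.0
t 4.025 pos [0.4577 0.0875 0.0163] yaw -0.02 tilt [-0. -0. -1.] w 44.9 gf 0.0 ft [-0.1 -1.  -0.5] q [ 31.  23. -36.   0. -32.  59.]
shift [ 0.007 -0.016 -0.014]
turn [ 0.     0.    -0.003]
```

```bash
python3 -m handwheel '[[[0,0,0,0,0,0,30],[0,0,0,0,0,0,30],[0,0,0,0,0,0,30],[0,0,0,0,0,0,30]]]' 20; python3 -m handwheel '[[[0,0,-0.2,0,0,0,30],[0,0,-0.6,0,0,0,30],[0,0,-1.0,0,0,0,30],[0,0,-1.2,0,0,0,30],[0,0,-1.2,0,0,0,30]]]'; python3 st.py 0.4587 -0.103 0.075 0
```

```text
t: 4.53
eef_pos: [0.4577, 0.0876, 0.0163]
tcp_rot: [[1.0, -0.0, 0.0], [-0.0, -1.0, 0.0], [0.0, -0.0, -1.0]]
ft_force: [0.3, 1.4, -0.7]
grip_width: 0.406
gripper_force: 20.0
t: 5.15
eef_pos: [0.4578, 0.0877, 0.0769]
tcp_rot: [[1.0, -0.0, 0.001], [-0.0, -1.0, 0.001], [0.001, -0.001, -1.0]]
ft_force: [0.6, -0.2, -1.8]
grip_width: 0.409
gripper_force: 20.0
t 5.15 pos [0.4578 0.0877 0.0769] yaw -0.03 tilt [ 1.2e-03  9.0e-04 -1.0e+00] w 35.6 gf 19.99990972224623 ft [ 0.6 -0.2 -1.8] q [ 31.  17. -32.  -0. -41.  59.]
shift [0.019 3.813 0.035]
turn [-0.008 -0.011 -0.004]
```

```bash
python3 -m handwheel '[[[0,0.5,0,0,0,0,30],[0.02,1.4,0,0,0,0,30],[0.02,2.4,0,0,0,0,30],[0.02,3.3,0,0,0,0,30],[0.02,3.8,0,0,0,0,30]]]'>/dev/null; python3 -m handwheel '[[[0,0,0,0,0,0,30],[0,0,0.3,0,0,0,30],[0,0,0.7,0,0,0,30],[0,0,0.9,0,0,0,30],[0,0,0.9,0,0,0,30]]]'; python3 st.py 0.4587 -0.103 0.0205 0
```

```text
t: 6.4
eef_pos: [0.4581, -0.102, 0.0305]
tcp_rot: [[1.0, 0.001, -0.002], [0.001, -1.0, -0.0], [-0.002, 0.0, -1.0]]
ft_force: [-0.1, -0.5, -1.5]
grip_width: 0.405
gripper_force: 20.0
t 6.4 pos [ 0.4581 -0.102   0.0305] yaw 0.03 tilt [-2.3e-03 -3.0e-04 -1.0e+00] w 35.2 gf 20.000015180557966 ft [-0.1 -0.5 -1.5] q [  7.  21. -35.  -0. -34.  83.]
shift [0.013 0.019 0.2  ]
turn [0.003 0.022 0.006]
```

```bash
python3 -m handwheel '[[[0,0,0.1,0,0,0,30],[0.01,0.02,0.19,0,0,0,30],[0.01,0.02,0.2,0,0,0,30],[0.01,0.02,0.2,0,0,0,30]]]'; python3 -m handwheel '[[[0,0,0,0,0,0,60],[0,0,0,0,0,0,60],[0,0,0,0,0,0,87],[0,0,0,0,0,0,87],[0,0,0,0,0,0,87]]]'; python3 -m handwheel '[[[0,0,-0.3,0,0,0,87],[0,0,-1.0,0,0,0,87],[0,0,-2,0,0,0,87],[0,0,-3,0,0,0,87],[0,0,-3.5,0,0,0,87]]]';python3 st.py 0.629 0.104 0.15 -65.3
```

```text
t: 6.9
eef_pos: [0.4592, -0.1035, 0.0214]
tcp_rot: [[1.0, -0.0, 0.0], [-0.0, -1.0, 0.0], [0.0, -0.0, -1.0]]
ft_force: [0.9, 0.2, -2.2]
grip_width: 0.408
gripper_force: 20.0
t: 7.52
eef_pos: [0.4592, -0.1035, 0.0213]
tcp_rot: [[1.0, -0.0, 0.0], [-0.0, -1.0, 0.0], [0.0, -0.0, -1.0]]
ft_force: [0.4, 0.1, -0.7]
grip_width: 0.892
gripper_force: 0.0
t: 8.15
eef_pos: [0.4601, -0.1035, 0.1994]
tcp_rot: [[1.0, -0.0, 0.005], [-0.0, -1.0, 0.0], [0.005, -0.0, -1.0]]
ft_force: [0.7, 1.1, -0.1]
grip_width: 0.999
gripper_force: 0.0
t 8.15 pos [ 0.4601 -0.1035  0.1994] yaw -0.0 tilt [ 5.e-03  2.e-04 -1.e+00] w 86.9 gf 0.0 ft [ 0.7  1.1 -0.1] q [  7.   8. -23.   0. -59.  83.]
shift [ 3.372 -4.149  1.005]
turn [-0.029 -0.042 10.883]
```

```bash
python3 -m handwheel '[[[0.5,-0.6,0,0,0,1.5,87],[1.2,-1.5,0.2,0,0,3.1,87],[1.9,-2.4,0.4,0,0,4.7,87],[2.6,-3.3,0.6,0,0,6.3,87],[3.2,-4.0,0.9,0,0,7.9,87]]]'>/dev/null; python3 st.py 0.629 0.104 0.10 -65.3
```

```text
t 8.775 pos [0.6204 0.0985 0.151 ] yaw -47.67 tilt [ 9.e-04  2.e-04 -1.e+00] w 87.1 gf 0.0 ft [ 1.   0.1 -0.5] q [ 24.  25.  -5.   0. -60.  19.]
shift [ 0.033 -0.2    1.021]
turn [-0.008 -0.003  2.938]
```

```bash
python3 -m handwheel '[[[0.03,-0.1,0.3,0,0,1.5,87],[0.03,-0.1,0.7,0,0,2.95,87],[0.03,-0.1,1.0,0,0,2.95,87],[0.03,-0.1,1.0,0,0,2.95,87],[0.03,-0.1,1.0,0,0,2.95,87]]]'>/dev/null; python3 st.py 0.6292 0.104 0.0165 -65.3
```

```text
t 9.4 pos [0.6244 0.0987 0.1021] yaw -65.04 tilt [ 1.5e-03  2.0e-04 -1.0e+00] w 87.4 gf 0.0 ft [ 0.4 -0.3  0.8] q [ 24.  29.  -7.   0. -54.   1.]
shift [-0.056 -0.129  1.713]
turn [-0.013 -0.004  0.043]
```

```bash
python3 -m handwheel '[[[-0.06,-0.13,0.4,0,0,0.04,87],[-0.06,-0.13,1.0,0,0,0.04,87],[-0.06,-0.13,1.5,0,0,0.04,87],[-0.06,-0.13,1.7,0,0,0.04,87],[-0.06,-0.13,1.7,0,0,0.04,87]]]'; python3 -m handwheel '[[[0,0,0,0,0,0,60],[0,0,0,0,0,0,40],[0,0,0,0,0,0,24],[0,0,0,0,0,0,24],[0,0,0,0,0,0,24]]]' 20 >/dev/null;python3 -m handwheel '[[[0,0,0,0,0,0,24],[0,0,0,0,0,0,24],[0,0,0,0,0,0,24],[0,0,0,0,0,0,24],[0,0,0,0,0,0,24]]]' 20;  python3 st.py
```

```text
t: 10.02
eef_pos: [0.6283, 0.1042, 0.0155]
tcp_rot: [[0.417, -0.909, -0.001], [-0.909, -0.417, -0.001], [0.0, 0.001, -1.0]]
ft_force: [-0.1, 0.1, -0.1]
grip_width: 1.002
gripper_force: 0.0
t: 11.28
eef_pos: [0.6286, 0.1043, 0.0163]
tcp_rot: [[0.417, -0.909, 0.0], [-0.909, -0.417, 0.0], [0.0, -0.0, -1.0]]
ft_force: [0.5, -0.7, -1.0]
grip_width: 0.343
gripper_force: 20.0
t 11.275 pos [0.6286 0.1043 0.0163] yaw -65.35 tilt [ 2.e-04  1.e-04 -1.e+00] w 29.8 gf 19.99959345208481 ft [ 0.5 -0.7 -1. ] q [ 24.  35. -11.   0. -44.   1.]
```

```bash
python3 -m handwheel '[[[0,0,-0.3,0,0,0,24],[0,0,-0.9,0,0,0,24],[0,0,-1.6,0,0,0,24],[0,0,-2.0,0,0,0,24],[0,0,-2.0,0,0,0,24]]]'; python3 st.py 0.4705 -0.2735 0.11 6.9
```

```text
t: 11.9
eef_pos: [0.6295, 0.1046, 0.1189]
tcp_rot: [[0.417, -0.909, 0.004], [-0.909, -0.417, 0.002], [0.0, -0.005, -1.0]]
ft_force: [0.1, 0.2, -2.6]
grip_width: 0.343
gripper_force: 20.0
t 11.9 pos [0.6295 0.1046 0.1189] yaw -65.35 tilt [ 0.0044  0.0017 -1.    ] w 29.9 gf 19.99957502586767 ft [ 0.1  0.2 -2.6] q [ 24.  28.  -6.   0. -56.   1.]
shift [5.547 6.045 0.151]
turn [ -0.037  -0.03  -12.042]
```

```bash
python3 -m handwheel '[[[0.4,0.4,0,0,0,-0.8,24],[1.1,1.2,0,0,0,-2.3,24],[1.8,2.0,0,0,0,-3.8,24],[2.5,2.8,0,0,0,-5.3,24],[3.2,3.6,0,0,0,-6.8,24]]]'>/dev/null; python3 st.py 0.4705 -0.2735 0.11 6.9
```

```text
t 12.525 pos [ 0.5297 -0.1176  0.1152] yaw -24.26 tilt [-2.4e-03  1.0e-04 -1.0e+00] w 30.0 gf 20.000804231967777 ft [ 0.5 -0.7 -1.5] q [  5.  20. -19.  -0. -50.  61.]
shift [0.201 3.329 0.107]
turn [ 2.000e-03  2.300e-02 -5.193e+00]
```

```bash
python3 -m handwheel '[[[0.05,0.7,0,0,0,-1.4,24],[0.1,1.5,0,0,0,-2.9,24],[0.15,2.3,0,0,0,-4.3,24],[0.18,2.9,0,0,0,-5.1,24],[0.2,3.2,0,0,0,-5.2,24]]]'>/dev/null; python3 -m handwheel '[[[0,0,0,0,0,0,24],[0,0,0,0,0,0,24]]]'>/dev/null;python3 st.py 0.4705 -0.2735 0.0207 6.9
```

```text
t 13.4 pos [ 0.4739 -0.2654  0.1157] yaw 6.64 tilt [-1.2e-03  5.0e-04 -1.0e+00] w 29.8 gf 19.99964200425893 ft [ 0.2 -0.3 -0.9] q [-12.  20. -19.  -0. -50. 109.]
shift [-0.084  0.153  1.9  ]
turn [-0.006  0.01  -0.044]
```

```bash
python3 -m handwheel '[[[-0.04,0.08,0.2,0,0,0,24],[-0.08,0.15,0.6,0,0,-0.04,24],[-0.08,0.15,1.1,0,0,-0.04,24],[-0.08,0.15,1.4,0,0,-0.04,24],[-0.08,0.15,1.5,0,0,-0.04,24]]]'; python3 st.py 0.4705 -0.2735 0.0207 6.9
```

```text
t: 14.02
eef_pos: [0.4706, -0.2735, 0.0401]
tcp_rot: [[0.993, 0.12, -0.002], [0.12, -0.993, 0.001], [-0.002, -0.001, -1.0]]
ft_force: [-0.3, 0.2, -1.0]
grip_width: 0.342
gripper_force: 20.0
t 14.025 pos [ 0.4706 -0.2735  0.0401] yaw 6.91 tilt [-2.1e-03  5.0e-04 -1.0e+00] w 29.8 gf 19.999648053199053 ft [-0.3  0.2 -1. ] q [-13.  26. -24.  -0. -40. 110.]
shift [-0.002  0.     0.388]
turn [-0.007  0.02   0.002]
```

```bash
python3 -m handwheel '[[[0,0,0.2,0,0,0,24],[0,0,0.36,0,0,0,24],[0,0,0.38,0,0,0,24],[0,0,0.38,0,0,0,24]]]'; python3 -m handwheel '[[[0,0,0,0,0,0,60],[0,0,0,0,0,0,60],[0,0,0,0,0,0,87],[0,0,0,0,0,0,87],[0,0,0,0,0,0,87]]]'; python3 -m handwheel '[[[0,0,-0.3,0,0,0,87],[0,0,-1.0,0,0,0,87],[0,0,-2,0,0,0,87],[0,0,-2.8,0,0,0,87],[0,0,-3,0,0,0,87]]]'>/dev/null;python3 st.py 0.6345 0.2548 0.15 0
```

```text
t: 14.52
eef_pos: [0.4713, -0.274, 0.0225]
tcp_rot: [[0.993, 0.12, 0.0], [0.12, -0.993, -0.0], [0.0, 0.0, -1.0]]
ft_force: [0.1, -0.2, -2.0]
grip_width: 0.343
gripper_force: 20.0
t: 15.15
eef_pos: [0.4712, -0.2739, 0.0224]
tcp_rot: [[0.993, 0.12, 0.0], [0.12, -0.993, -0.0], [0.0, 0.0, -1.0]]
ft_force: [-0.2, -0.2, -0.2]
grip_width: 0.826
gripper_force: 0.0
t 15.775 pos [ 0.4727 -0.2744  0.1766] yaw 6.91 tilt [ 0.0073 -0.0024 -1.    ] w 86.8 gf 0.0 ft [ 0.  -1.  -0.5] q [-13.  16. -15.   0. -58. 110.]
shift [  4.481 -10.12    0.531]
turn [ 0.027 -0.068  1.151]
```

```bash
python3 -m handwheel '[[[0.2,-0.5,0,0,0,0.2,87],[0.7,-1.6,0.1,0,0,0.5,87],[1.1,-2.7,0.1,0,0,0.8,87],[1.6,-3.8,0.2,0,0,1.1,87],[2.1,-4.9,0.3,0,0,1.15,87]]]'>/dev/null;  python3 st.py 0.6345 0.2548 0.15 0
```

```text
t 16.4 pos [ 0.5457 -0.0162  0.157 ] yaw -0.04 tilt [-8.e-04 -1.e-04 -1.e+00] w 87.0 gf 0.0 ft [ 1.2 -0.9 -0.3] q [ 15.  18. -16.  -0. -56.  75.]
shift [ 1.771 -5.422  0.139]
turn [ 0.001  0.007 -0.007]
```

```bash
python3 -m handwheel '[[[0.3,-1.0,0,0,0,0,87],[0.7,-2.0,0,0,0,0,87],[1.0,-3.0,0,0,0,0,87],[1.4,-4.0,0,0,0,0,87],[1.7,-4.8,0,0,0,0,87]]]'>/dev/null; python3 -m handwheel '[[[0,-0.3,0.3,0,0,0,87],[0,-0.3,0.6,0,0,0,87],[0,-0.3,0.8,0,0,0,87],[0,-0.3,0.8,0,0,0,87]]]'>/dev/null; python3 st.py 0.6345 0.2548 0.0168 0
```

```text
t 17.525 pos [0.6302 0.2352 0.1161] yaw -0.1 tilt [-0.0025 -0.0016 -1.    ] w 87.1 gf 0.0 ft [ 0.7  0.3 -0.3] q [ 34.  31.  -0.  -0. -59.  56.]
shift [ 0.089 -0.395  1.985]
turn [ 0.015  0.024 -0.017]
```

```bash
python3 -m handwheel '[[[0.09,-0.39,0.5,0,0,0,87],[0.09,-0.39,1.0,0,0,0,87],[0.09,-0.39,1.0,0,0,0,87],[0.09,-0.39,1.0,0,0,0,87]]]'>/dev/null; python3 st.py 0.6345 0.2548 0.0168 0
```

```text
t 18.025 pos [0.6365 0.2562 0.0689] yaw -0.04 tilt [ 2.2e-03  8.0e-04 -1.0e+00] w 87.3 gf 0.0 ft [1.1 0.  0.2] q [ 35.  35.  -1.   0. -54.  55.]
shift [-0.043  0.029  1.041]
turn [-0.007 -0.021 -0.006]
```

```bash
python3 -m handwheel '[[[-0.03,0.02,0.4,0,0,0,87],[-0.03,0.02,0.8,0,0,0,70],[-0.03,0.02,1.03,0,0,0,60],[-0.03,0.02,1.03,0,0,0,40],[-0.03,0.02,1.03,0,0,0,40]]]'; python3 -m handwheel '[[[0,0,0,0,0,0,16],[0,0,0,0,0,0,16],[0,0,0,0,0,0,16],[0,0,0,0,0,0,16],[0,0,0,0,0,0,16]]]' 15; python3 -m handwheel '[[[0,0,0,0,0,0,16],[0,0,0,0,0,0,16],[0,0,0,0,0,0,16]]]' 15; python3 st.py
```

```text
t: 18.65
eef_pos: [0.6349, 0.2558, 0.0171]
tcp_rot: [[1.0, -0.0, 0.002], [-0.0, -1.0, 0.001], [0.002, -0.001, -1.0]]
ft_force: [0.2, 0.5, 0.3]
grip_width: 0.634
gripper_force: 0.0
t: 19.27
eef_pos: [0.6341, 0.2555, 0.0159]
tcp_rot: [[1.0, -0.0, 0.0], [-0.0, -1.0, 0.0], [0.0, -0.0, -1.0]]
ft_force: [0.2, 0.3, 0.3]
grip_width: 0.246
gripper_force: 15.0
t: 19.65
eef_pos: [0.6341, 0.2555, 0.0159]
tcp_rot: [[1.0, -0.0, 0.0], [-0.0, -1.0, 0.0], [0.0, -0.0, -1.0]]
ft_force: [-0.7, -0.3, 2.1]
grip_width: 0.247
gripper_force: 15.0
t 19.65 pos [0.6341 0.2555 0.0159] yaw -0.01 tilt [ 1.e-04  1.e-04 -1.e+00] w 21.5 gf 15.000000384170562 ft [-0.7 -0.3  2.1] q [ 35.  38.  -3.   0. -48.  55.]
```

```bash
python3 -m handwheel '[[[0,0,-0.3,0,0,0,16],[0,0,-0.9,0,0,0,16],[0,0,-1.4,0,0,0,16],[-0.3,-0.1,-1.5,0,0,0,16],[-1.0,-0.2,-1.5,0,0,0,16]]]'>/dev/null; python3 -m handwheel '[[[-0.8,0,0,0,0,0,16],[-1.6,-0.1,0,0,0,0,16],[-2.2,-0.1,0,0,0,0,16],[-2.4,-0.1,0,0,0,0,16],[-2.4,-0.1,0,0,0,0,16]]]'; python3 st.py 0.462 0.27 0.0203 0
```

```text
t: 20.9
eef_pos: [0.4635, 0.2706, 0.0908]
tcp_rot: [[1.0, 0.001, -0.0], [0.001, -1.0, -0.0], [-0.0, 0.0, -1.0]]
ft_force: [-0.8, 0.1, 0.2]
grip_width: 0.247
gripper_force: 15.0
t 20.9 pos [0.4635 0.2706 0.0908] yaw 0.04 tilt [-0.e+00 -1.e-04 -1.e+00] w 21.5 gf 15.000043865293264 ft [-0.8  0.1  0.2] q [ 48.  21. -22.   0. -47.  42.]
shift [-0.03   0.012  1.41 ]
turn [0.001 0.    0.007]
```

```bash
python3 -m handwheel '[[[-0.03,0.01,0.2,0,0,0,16],[-0.03,0.01,0.6,0,0,0,16],[-0.03,0.01,1.0,0,0,0,16],[-0.03,0.01,1.2,0,0,0,16],[-0.03,0.01,1.2,0,0,0,16]]]'; python3 st.py 0.4618 0.27 0.0203 0
```

```text
t: 21.52
eef_pos: [0.4626, 0.2695, 0.0297]
tcp_rot: [[1.0, -0.001, -0.001], [-0.001, -1.0, -0.002], [-0.001, 0.002, -1.0]]
ft_force: [-0.6, -0.2, -1.5]
grip_width: 0.246
gripper_force: 15.0
t 21.525 pos [0.4626 0.2695 0.0297] yaw -0.05 tilt [-0.0015 -0.0017 -1.    ] w 21.4 gf 15.00006839632988 ft [-0.6 -0.2 -1.5] q [ 48.  26. -25.   0. -38.  42.]
shift [-0.016 -0.011  0.187]
turn [ 0.016  0.014 -0.008]
```

Then I open, go up, and look from over the middle before the battery.

```bash
python3 -m handwheel '[[[-0.01,0,0.1,0,0,0,16],[-0.01,0,0.18,0,0,0,16],[-0.01,0,0.18,0,0,0,16],[-0.01,0,0.18,0,0,0,16]]]'; python3 -m handwheel '[[[0,0,0,0,0,0,60],[0,0,0,0,0,0,60],[0,0,0,0,0,0,60],[0,0,0,0,0,0,60],[0,0,0,0,0,0,60]]]'; python3 -m handwheel '[[[0,0,-0.3,0,0,0,87],[0,0,-1.0,0,0,0,87],[0,0,-2,0,0,0,87],[0,0,-3,0,0,0,87],[0,0,-4,0,0,0,87]]]'>/dev/null;python3 st.py 0.60 0.02 0.30 0
```

```text
t: 22.02
eef_pos: [0.4622, 0.2702, 0.0221]
tcp_rot: [[1.0, -0.0, 0.0], [-0.0, -1.0, 0.0], [0.0, -0.0, -1.0]]
ft_force: [-0.2, -0.3, -0.6]
grip_width: 0.249
gripper_force: 15.0
t: 22.65
eef_pos: [0.4621, 0.27, 0.0218]
tcp_rot: [[1.0, -0.0, 0.0], [-0.0, -1.0, -0.0], [0.0, 0.0, -1.0]]
ft_force: [-0.9, 0.1, -0.2]
grip_width: 0.668
gripper_force: 0.0
t 23.275 pos [0.4619 0.2697 0.2248] yaw -0.01 tilt [ 0.0012  0.0011 -1.    ] w 86.5 gf 0.0 ft [ 0.9  0.9 -0.4] q [ 48.  13. -12.   0. -65.  42.]
shift [ 2.765  4.993 -1.506]
turn [-0.011 -0.012 -0.002]
```

```bash
python3 -m handwheel '[[[0,0.6,-0.3,0,0,0,87],[0.1,1.7,-0.6,0,0,0,87],[0.2,2.8,-1.0,0,0,0,87],[0.3,3.9,-1.3,0,0,0,87],[0.3,5.0,-1.5,0,0,0,87]]]'>/dev/null; python3 -m handwheel '[[[0,0,0,0,0,0,87],[0,0,0,0,0,0,87],[0,0,0,0,0,0,87]]]'>/dev/null
python3 - <<'E'
from h import *
s=status.get_state();c=calibration('wrist');a=get_image('wrist')
np.save('w2.npy',c,allow_pickle=True);cv2.imwrite('pics/w2.png',a[:,:,::-1]);print(s['t'],s['eef_pos'])
h=cv2.cvtColor(a,cv2.COLOR_RGB2HSV)
m=masks(a)['red'];
n,l,st,ce=cv2.connectedComponentsWithStats(m.astype(np.uint8))
i=1+np.argmax(st[1:,4]);p=blob(l==i,ce[i]);w=cast(c,p,.052)[:,:2].astype(np.float32);print(ce[i],cv2.minAreaRect(w))
E
python3 st.py 0.644 -0.079 0.14 7.2
```

```text
24.275 [0.47684789 0.0208159  0.29675697]
[359.8564941   48.48228883] ((0.6436648368835449, -0.07914175093173981), (0.07373245805501938, 0.04651204124093056), 6.882188320159912)
t 24.325 pos [0.4769 0.0209 0.2967] yaw 0.09 tilt [-4.e-04 -0.e+00 -1.e+00] w 86.9 gf 0.0 ft [ 0.7 -0.3 -0.6] q [ 22.   5. -12.  -0. -73.  68.]
shift [3.34  2.004 3.132]
turn [ 0.     0.004 -1.186]
```

View pics/w2.png

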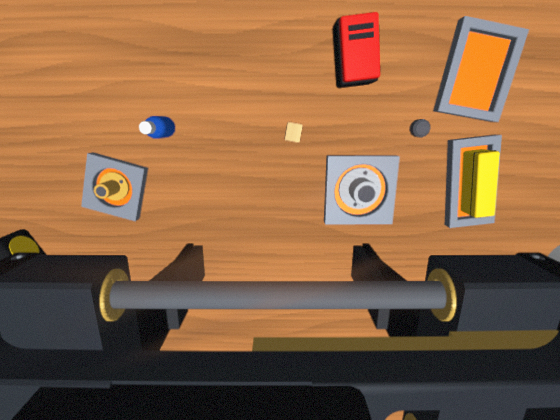

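All three sit in their recesses: brass guide at (108,187), steel guide at (361,190), bit case at (480,183). The glue bottle stands unmoved at (157,127), and the battery is at (358,48).

```bash
python3 -m handwheel '[[[0.5,0.3,0.4,0,0,-0.3,87],[1.3,0.8,1.0,0,0,-0.7,87],[2.1,1.3,1.6,0,0,-1.0,87],[2.8,1.7,2.3,0,0,-1.17,87],[3.3,2.0,3.0,0,0,-1.17,87]]]'>/dev/null; python3 -m handwheel '[[[0,0,0,0,0,0,87],[0,0,0,0,0,0,87]]]'>/dev/null;python3 st.py 0.644 -0.0791 0.0168 7.0
python3 - <<'E'
from h import *
c=np.load('w2.npy',allow_pickle=True).item();m=masks(cv2.imread('pics/w2.png')[:,:,::-1].copy())['yellow']
print(cv2.minAreaRect(cast(c,blob(m,(482,183)),.044)[:,:2].astype(np.float32)))
E
```

```text
t 25.2 pos [ 0.6422 -0.0792  0.1472] yaw 7.09 tilt [ 2.e-04 -4.e-04 -1.e+00] w 86.9 gf 0.0 ft [-0.1 -0.  -0.1] q [  7.  27.  -2.   0. -60.  90.]
shift [3.600e-02 2.000e-03 2.608e+00]
turn [ 0.004 -0.001  0.015]
((0.47378402948379517, -0.26267510652542114), (0.09678436070680618, 0.048968605697155), 6.6344451904296875)
```

```bash
python3 -m handwheel '[[[0.03,0,0.5,0,0,0,87],[0.03,0,1.3,0,0,0,87],[0.03,0,2.0,0,0,0,87],[0.03,0,2.4,0,0,0,87],[0.03,0,2.6,0,0,0,87]]]'; python3 -m handwheel '[[[0,0,0,0,0,0,70],[0,0,0,0,0,0,44],[0,0,0,0,0,0,44],[0,0,0,0,0,0,44],[0,0,0,0,0,0,44]]]' 35; python3 -m handwheel '[[[0,0,0,0,0,0,44],[0,0,0,0,0,0,44],[0,0,0,0,0,0,44],[0,0,0,0,0,0,44]]]' 35; python3 st.py
```

```text
t: 25.82
eef_pos: [0.6437, -0.0788, 0.0179]
tcp_rot: [[0.992, 0.124, 0.002], [0.124, -0.992, 0.0], [0.002, 0.0, -1.0]]
ft_force: [0.2, 0.1, -0.2]
grip_width: 1.002
gripper_force: 0.0
t: 26.45
eef_pos: [0.6437, -0.0801, 0.0173]
tcp_rot: [[0.993, 0.122, 0.001], [0.122, -0.993, -0.0], [0.001, 0.0, -1.0]]
ft_force: [-0.7, -0.7, 1.7]
grip_width: 0.57
gripper_force: 35.0
t: 26.95
eef_pos: [0.6437, -0.0801, 0.0172]
tcp_rot: [[0.993, 0.122, 0.001], [0.122, -0.993, -0.0], [0.0, 0.0, -1.0]]
ft_force: [-0.6, -0.8, 4.9]
grip_width: 0.57
gripper_force: 35.0
t 26.95 pos [ 0.6437 -0.0801  0.0172] yaw 7.01 tilt [ 5.e-04 -3.e-04 -1.e+00] w 49.6 gf 35.000930428504944 ft [-0.6 -0.8  4.9] q [  7.  36.  -9.   0. -45.  90.]
```

```bash
python3 -m handwheel '[[[0,0,-0.2,0,0,0,44],[0,0,-0.6,0,0,0,44],[0,0,-1.0,0,0,0,44],[0,0,-1.3,0,0,0,44],[0,0,-1.3,0,0,0,44]]]'; python3 st.py 0.6249 -0.2567 0.08 -9.0
```

```text
t: 27.58
eef_pos: [0.6439, -0.0796, 0.0826]
tcp_rot: [[0.993, 0.122, 0.002], [0.122, -0.993, 0.001], [0.002, -0.0, -1.0]]
ft_force: [0.1, 0.1, -5.0]
grip_width: 0.573
gripper_force: 35.0
t 27.575 pos [ 0.6439 -0.0796  0.0826] yaw 7.0 tilt [ 1.9e-03  5.0e-04 -1.0e+00] w 49.8 gf 34.99908149242401 ft [ 0.1  0.1 -5. ] q [  7.  31.  -6.  -0. -53.  90.]
shift [-0.81   3.469  0.049]
turn [-0.005 -0.018  2.666]
```

```bash
python3 -m handwheel '[[[-0.1,0.4,0,0,0,0.3,44],[-0.3,1.2,0,0,0,0.9,44],[-0.5,2.0,0,0,0,1.6,44],[-0.7,2.8,0,0,0,2.2,44],[-0.8,3.4,0,0,0,2.67,44]]]'>/dev/null; python3 -m handwheel '[[[0,0,0,0,0,0,44],[0,0,0,0,0,0,44],[0,0,0,0,0,0,44]]]'>/dev/null; python3 st.py 0.6249 -0.2567 0.0217 -9.0
```

```text
t 28.575 pos [ 0.6243 -0.2527  0.0813] yaw -8.97 tilt [-9.e-04  4.e-04 -1.e+00] w 49.9 gf 34.99919235706329 ft [-0.3  0.8 -4.3] q [ -8.  33.  -2.  -0. -55.  89.]
shift [0.025 0.077 1.193]
turn [-0.002  0.009  0.005]
```

```bash
python3 -m handwheel '[[[0.02,0.08,0.2,0,0,0,44],[0.02,0.08,0.5,0,0,0,44],[0.02,0.08,0.8,0,0,0,44],[0.02,0.08,0.9,0,0,0,44],[0.02,0.08,0.9,0,0,0,44]]]'; python3 -m handwheel '[[[0,0,0,0,0,0,44]]]'>/dev/null; python3 st.py 0.6249 -0.2567 0.0217 -9.0
```

```text
t: 29.2
eef_pos: [0.6246, -0.2575, 0.036]
tcp_rot: [[0.988, -0.157, -0.001], [-0.157, -0.988, 0.0], [-0.001, 0.0, -1.0]]
ft_force: [-0.3, 0.3, -3.4]
grip_width: 0.574
gripper_force: 35.0
t 29.325 pos [ 0.6254 -0.2577  0.0374] yaw -9.0 tilt [ 1.2e-03 -4.0e-04 -1.0e+00] w 49.6 gf 34.999154806137085 ft [-0.4  0.2 -4.2] q [ -9.  36.  -4.   0. -50.  90.]
shift [-0.013 -0.019  0.313]
turn [ 0.002 -0.012 -0.001]
```

```bash
python3 -m handwheel '[[[-0.01,-0.02,0.15,0,0,0,44],[-0.01,-0.02,0.28,0,0,0,44],[-0.01,-0.02,0.3,0,0,0,44],[-0.01,-0.02,0.3,0,0,0,44],[-0.01,-0.02,0.3,0,0,0,44]]]'; python3 -m handwheel '[[[0,0,0,0,0,0,87],[0,0,0,0,0,0,87],[0,0,0,0,0,0,87],[0,0,0,0,0,0,87],[0,0,0,0,0,0,87]]]'; python3 -m handwheel '[[[0,0,-0.3,0,0,0,87],[0,0,-1.0,0,0,0,87],[0,0,-2,0,0,0,87],[0,0,-3,0,0,0,87],[0,0,-4,0,0,0,87]]]'>/dev/null;python3 -m handwheel '[[[-0.6,-0.6,0,0,0,0,87],[-1.2,-1.2,-0.3,0,0,0,87],[-1.8,-1.8,-0.6,0,0,0,87],[-2.4,-2.6,-0.9,0,0,0,87],[-2.7,-3.5,-1,0,0,0,87]]]'>/dev/null;python3 -m handwheel '[[[0,0,0,0,0,0,87],[0,0,0,0,0,0,87],[0,0,0,0,0,0,87]]]'
python3 - <<'E'
from h import *
for n in('wrist','side'):
    a=get_image(n);
    if n=='side': a=cv2.resize(a[100:390,130:420],None,fx=2,fy=2,interpolation=cv2.INTER_CUBIC)
    cv2.imwrite(f'pics/end_{n}.png',a[:,:,::-1])
E
```

```text
t: 29.95
eef_pos: [0.6246, -0.2566, 0.0218]
tcp_rot: [[0.988, -0.157, 0.0], [-0.157, -0.988, -0.0], [0.0, 0.0, -1.0]]
ft_force: [0.1, -0.6, -4.4]
grip_width: 0.574
gripper_force: 35.0
t: 30.58
eef_pos: [0.6246, -0.2566, 0.0219]
tcp_rot: [[0.988, -0.157, 0.0], [-0.157, -0.988, -0.0], [0.0, 0.0, -1.0]]
ft_force: [0.8, -0.3, 0.2]
grip_width: 0.981
gripper_force: 0.0
t: 32.2
eef_pos: [0.5187, -0.0634, 0.2717]
tcp_rot: [[0.987, -0.158, -0.0], [-0.158, -0.987, -0.0], [-0.0, 0.0, -1.0]]
ft_force: [0.9, -1.0, -0.3]
grip_width: 0.999
gripper_force: 0.0
```

View pics/end_wrist.png

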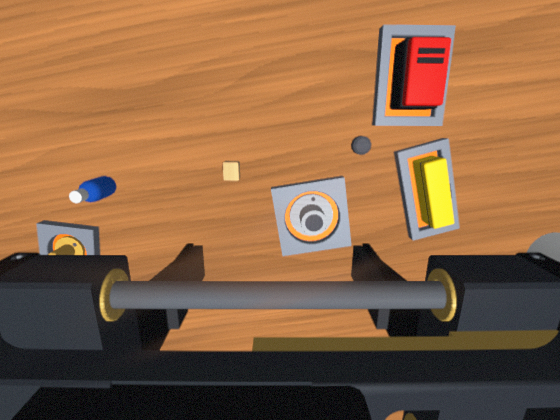

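View pics/end_side.png

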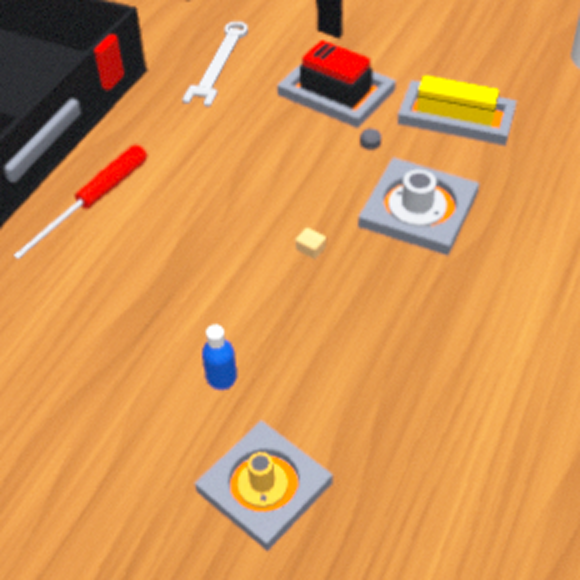

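Both views show all four parts flat in their recesses: in the side crop, battery at (336,75), bit case (457,98), steel guide (420,190) and brass guide (261,470). The glue bottle is standing at (219,360) and the gripper is clear.

```bash
python3 -c "
from plant import job
print(job.finish_job())"
```

```text
the job is handed in; nothing more can be done
None
```

I handed the job in at about 32 s: the final camera views show all four accessories flat in their own recesses, the battery placed last, and the glue bottle still standing where it was.

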